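# Tip the tea carton into its rest

## Task

The tea carton stands on its end at the open end of the dark wooden rest. Tip it over by pushing it near the top, so that it falls flat between the two side rails; then, once it lies there, push it along the rails until its leading end is square against the end stop. Only push it with the fingers, never pick it up, and leave the mug, the salt shaker and the food tin alone.

Things in the scene. Friction and masses are not known exactly. Their poses are not given: they have to be found in the camera images.
- rest: dark wooden rest fixed on the table, 260 mm long (its x) x 132 wide (y); origin on the table under its centre, z up; floor top 8 mm above the table. Side rails (inner faces y = -54 and +54 mm, tops 20 mm above the table) run from x = -35 mm to the end stop. No rails from x = -130 to -35 mm, the open end. +x points from open end to stop, anywhere from right to ahead to left of the robot
- rest_stop (a point): the middle of the end stop's inner face (x = +118 mm in the rest), on the rest's floor 8 mm above the table; the stop is a cross bar whose top is 38 mm above the table. Axes as the rest's
- carton: closed rigid tea carton, 100 to 210 g, 70 mm (its x) x 130 (y) x 74 (z; card on the top face up to 4 mm higher). Origin: centre of its base, the 70 x 130 face; z runs from base to top face. At the start it stands on a 70 x 74 end, y up, upper end 138 mm above the table, base facing the end stop within 6 degrees, up to 6 mm off the centre line
- carton_mid (a point): the centre of the carton, 37 mm from its base, with the carton's axes; 73 mm above the table when it stands. Pushed high it tips on its lower front edge and passes its balance point at about 30 degrees of lean. Lying flat in the rest its z is up, its y along the rest's x, its centre 45 mm and top 82 mm above the table; home, the centre is 65 mm from the stop's face
- mug: mug, 82 mm across, 91 mm high, beside the right-hand rail (looking to the stop); origin at the centre of its underside
- salt: salt shaker, 44 mm across, 90 mm high, beside the left-hand rail; origin at the centre of its underside
- tin: food tin, 58 mm across, 72 mm high, standing to the right, in front of the fruit basket; origin at the centre of its underside
There are look-alikes about, which are no part of the job. What is meant by the carton is not pink, purple or yellow, and is the larger of those in its own colour.

How it is judged:
On the way:
1. the carton lies flat on its base between the rails, its end still clear of the end stop (angle between carton's own z axis and vertical below 0.1 rad and angle between the y axis of carton and the x axis of rest, either way round below 0.25 rad and z of carton_mid in the frame of rest below 0.053 m and y of carton_mid in the frame of rest between -0.022 and 0.022 m and x of carton_mid in the frame of rest below 0.047 m), for 0.15 s.
At the end, for the whole second after the job is handed in: the carton is at rest, flat on its base on the rest's floor between the rails, within 5 mm of the end stop and square to it within 4 degrees (angle between carton's own z axis and vertical below 0.1 rad and angle between the y axis of carton and the x axis of rest, either way round below 0.25 rad and z of carton_mid in the frame of rest below 0.053 m and y of carton_mid in the frame of rest between -0.022 and 0.022 m and angle between the y axis of carton and the x axis of rest, either way round below 0.07 rad and x of carton_mid in the frame of rest above 0.048 m and linear speed of carton below 0.01 m/s); the robot touches nothing.
It fails at once if the carton is lifted off the rest (height (world z) of carton_mid above 0.095 m or (angle between carton's own z axis and vertical below 0.15 rad and height (world z) of carton_mid above 0.064 m) or (angle between carton's own y axis and vertical below 0.1 rad and height (world z) of carton_mid above 0.085 m)).
It fails at once if the mug is knocked over or moved more than 15 mm (distance of mug from where it was at the start of the episode above 0.015 m or angle between mug's own z axis and vertical above 0.25 rad).
It fails at once if the salt shaker is knocked over or moved more than 15 mm (distance of salt from where it was at the start of the episode above 0.015 m or angle between salt's own z axis and vertical above 0.25 rad).
It fails at once if the food tin is knocked over or moved more than 15 mm (distance of tin from where it was at the start of the episode above 0.015 m or angle between tin's own z axis and vertical above 0.25 rad).
It also fails if it takes over 35 s, if anything falls off the work surface, if the arm or the gripper's body presses on something with over 40 N, if the wrist force passes 120 N, or if a joint passes its speed limit or range.

## Robot

A 7-joint arm with a two-finger parallel gripper is mounted at the origin on a cart in front of the work surface, level with it; the furniture and walls round the work are solid. World frame = base frame: x ahead of the robot, y to its left, z up, the work surface at z = 0. Lengths are in m, angles in rad, forces in N, time in s.
With the tool pointing down it reaches from about 0.425 to 0.925 m from the base axis. Payload 6.8 kg.
Tool frame: the origin (TCP) lies at the very end of the fingers, on their centre line; the grasp point (between the pads) lies 19 mm behind it; z points along the fingers, x is the direction in which the jaws open and shut, and the axes are right-handed (so a half turn about z gives the same grasp; the last joint's range is limited). The gripper opens to 85 mm and grips with 20 to 120 N. Pads are 22 mm wide; open, the fingers measure 114 mm over their backs; the gripper's body (76 mm by 85 mm) begins 54 mm behind the grasp point. The pads swing forward as they close: fully open they stand 13 mm farther back than shut.
Start: joints at [1.145, 0.477, 0.022, 1.555, -0.011, 1.109, -0.083], TCP at [0.211, -0.641, 0.231] pointing down, gripper open.
Joint ranges: [-2.96, 2.96], [-0.34, 2.1], [-1.41, 1.46], [0.24, 2.44], [-1.37, 4.51], [0.17, 1.92], [-2.96, 2.96]. Speed limits (rad/s): [2.39, 2.39, 3.14, 3.14, 3.14, 3.14, 3.14].

## Interface

Orientations are given as a rotation vector (axis times angle).
In Python, from bench import get_obs, imaging, hand_in gives the robot as it stands.
- The arm moves only by the tool send_rows, never from a script. Its argument "motion" is a list of rows, each an object with "dp": the shift along the world's x, y, z in m, a list of three; "rot": the turn, a rotation vector about the world's x, y, z in rad, a list of three; "grip": the finger opening in m, from 0 to 0.0854. In form: [{"dp": [dx, dy, dz], "rot": [ax, ay, az], "grip": grip}, ...]. A call has 1 to 20 rows; each row shifts and turns the pose as measured when the row begins; what a row does not reach is not made up. A row lasts 1/8 s, in which the tool goes at most 62.5 mm and 10.7 degrees, less where a joint would pass 70% of its speed; a pose out of reach is approached as far as the arm can. A call is refused whole if a number of a shift passes 0.0625 or a number of a turn 0.188, either way. A call with a gripper value outside its range is refused whole. The fingers move at their own pace and stop on an object; "grip_force" is the grip in N (left out, the last holds). Time passes only in rows, so rows that do not move let the fingers close. It gives the time, the measured TCP pose, the force and the opening at its end, in the units of the state.
- get_obs(): the state, without advancing time (a new reading comes with each control period).
- imaging.grab_frame(name): name is "scene" or "top"; returns a dict with "img" (384x512x3 uint8, red, green, blue), "fx", "fy", "cx", "cy" (pixels), "R" (3x3) and "t" (3): a world point X has camera coordinates R X + t. Camera axes: x right, y down, z forward; pixel columns grow to the right and rows downward; lengths in m; the calibration is good to about 2 mm. A picture is of the moment at which its call begins. There is no depth.
- hand_in(): hands the job in, once; it reports no verdict.
The state is a dict: "clock": time; "joints": joint angles; "qvel": joint speeds; "tau": joint torques, N m; "tcp_pos": TCP position; "orientation": TCP orientation; "contact_force": force on the tool from outside, world axes, zero at the start; "moment": the same for the moment, N m; "grip_width": finger opening in m.
Only numpy, scipy, OpenCV 4.12 (cv2) and the standard library are available. Lean on these libraries where they do the work, as an engineer would, in place of code of your own. Each camera call takes 0.05 s, during which the arm holds its last target. There are 200 camera calls.

## Working session

There is one attempt and no reset: what is moved stays moved. The work goes in short steps, Python scripts to look and compute and a tool call to move; the robot and the scene stay as the last step left them, time stands still between calls to the robot, and variables do not carry over. Pictures are saved under pics/ and viewed, about 8 in all and at most 12, crops included, and the job is handed in when it is done.

Besides the shell and the picture viewer there is one more tool, called after "Call:" in YAML: its name, and indented under it one key for each argument. send_rows: Moves the arm, as the interface text tells. Its arguments: {"type":"object","properties":{"motion":{"type":"array","items":{"type":"object","properties":{"dp":{"type":"array","items":{"type":"number"}},"rot":{"type":"array","items":{"type":"number"}},"grip":{"type":"number"}}}},"grip_force":{"type":"number"}},"required":["motion"]}

```bash
mkdir -p pics; cat > h.py <<'E'
import numpy as np, cv2
from bench import get_obs, imaging, hand_in
def grab(n,f):
    d=imaging.grab_frame(n); cv2.imwrite('pics/'+f,d['img'][:,:,::-1]); np.savez('pics/'+f+'.npz',**d); return d
def load(f): return dict(np.load('pics/'+f+'.npz'))
def px2w(d,u,v,z):
    r=d['R'].T@np.array([(u-d['cx'])/d['fx'],(v-d['cy'])/d['fy'],1]); c=-d['R'].T@d['t']
    return c+r*(z-c[2])/r[2]
def w2px(d,X):
    p=d['R']@np.array(X)+d['t']; return np.array([d['fx']*p[0]/p[2]+d['cx'],d['fy']*p[1]/p[2]+d['cy']])
E
python3 - <<'E'
from h import *
a=grab('top','t0.png');b=grab('scene','s0.png')
for d in(a,b): print(-d['R'].T@d['t'],d['fx'])
cv2.imwrite('pics/t0b.png',cv2.resize(a['img'][:,:,::-1],(800,600),interpolation=cv2.INTER_CUBIC))
cv2.imwrite('pics/s0b.png',cv2.resize(b['img'][:,:,::-1],(800,600),interpolation=cv2.INTER_CUBIC))
print(get_obs())
E
```

```text
[0.47943215 0.03969888 1.15303438] 447.4671302667156
[-0.19711383  0.48671262  0.64119647] 359.7368370999378
{'clock': 0.1, 'joints': array([ 1.14488104,  0.47776549,  0.02236348,  1.55631451, -0.01154927,
        1.10928572, -0.08310387]), 'qvel': array([ 0.00051172, -0.00011604,  0.00033608, -0.00328798,  0.00017835,
       -0.00192593, -0.00019109]), 'tau': array([ 4.26368555e-03, -5.97756958e+01,  1.61405772e+00, -2.81952864e+01,
        1.28342558e-02,  5.05405362e-03,  1.73041707e-05]), 'tcp_pos': array([ 0.21076431, -0.64071091,  0.23040718]), 'orientation': array([-2.54422666e+00,  1.84143878e+00,  2.16951696e-03]), 'contact_force': array([0.16938824, 0.51774791, 0.07064893]), 'moment': array([ 0.03940423,  0.05391061, -0.00134226]), 'grip_width': 0.08534898661221507}
```

View pics/t0b.png

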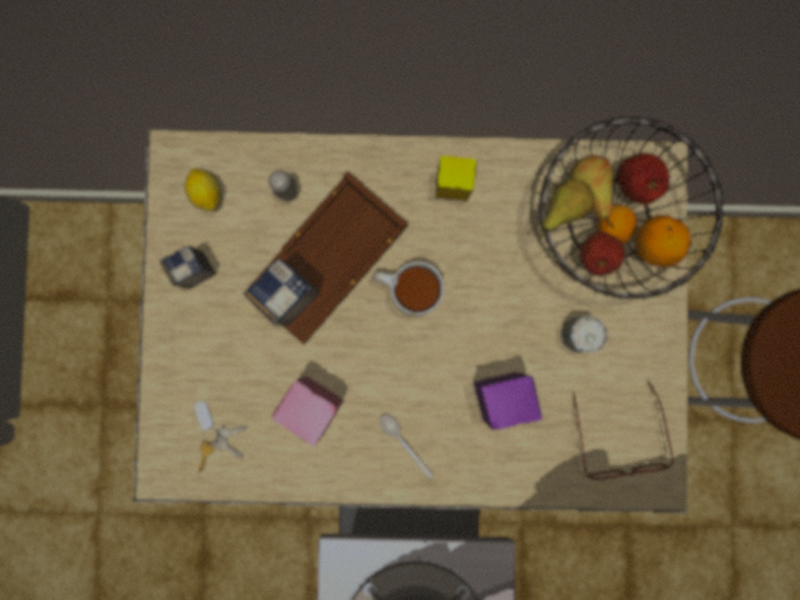

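View pics/s0b.png

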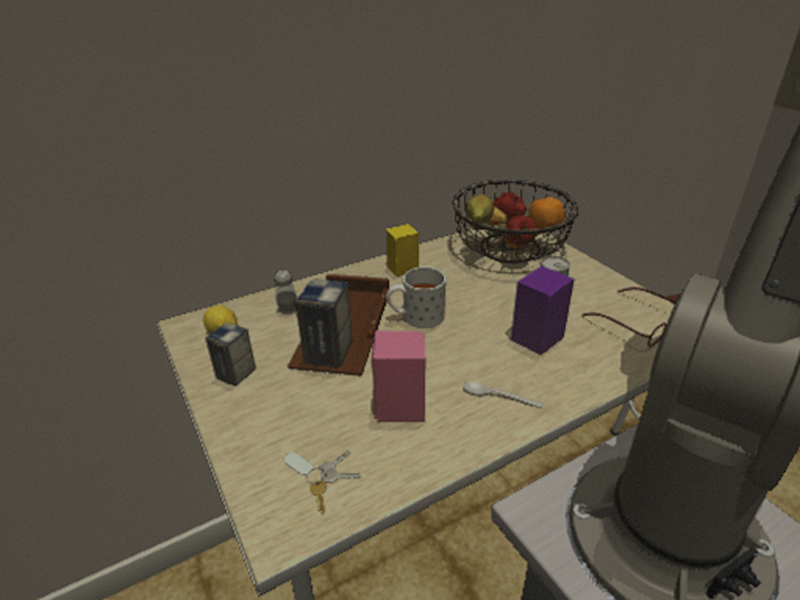

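The top view shows the rest with its stop corners near (348,173) and (408,224) and an open-end corner at (304,342). The navy carton is at (283,291), the mug at (417,288) and the salt at (283,184). I'll zoom in on these.

```bash
python3 - <<'E'
from h import *
d=load('t0.png');i=d['img'][100:230,150:295,::-1]
cv2.imwrite('pics/t0c.png',cv2.resize(i,None,fx=5,fy=4.5 if 0 else 4.6,interpolation=cv2.INTER_CUBIC) if 0 else cv2.resize(i,None,fx=4.5,fy=4.5,interpolation=cv2.INTER_CUBIC))
E
```

```text
(no output)
```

View pics/t0c.png

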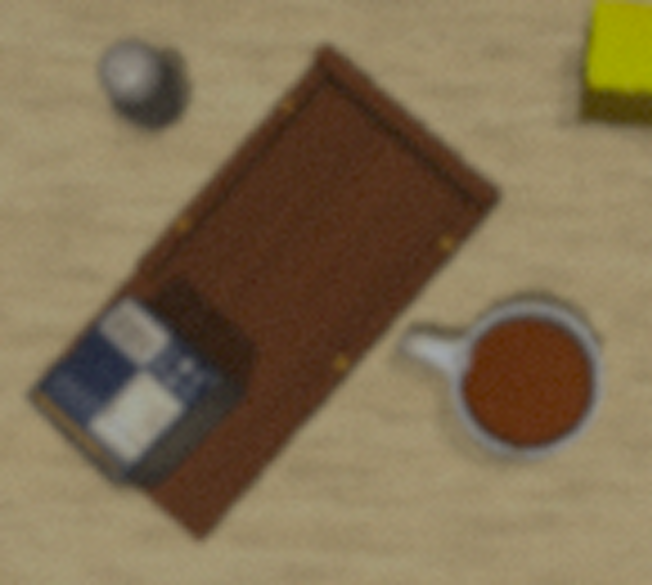

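```bash
python3 - <<'E'
from h import *
from scipy.optimize import least_squares
d=load('t0.png')
P=lambda u,v:(150+(u+.5)/4.5-.5,100+(v+.5)/4.5-.5)
def rz(q,p): c,s=np.cos(q[2]),np.sin(q[2]); return np.array([q[0]+c*p[0]-s*p[1],q[1]+s*p[0]+c*p[1],p[2]])
def fit(mod,pix,q0):
    f=lambda q:np.concatenate([w2px(d,rz(q,m))-P(*p) for m,p in zip(mod,pix)])
    r=least_squares(f,q0); print(r.x,np.degrees(r.x[2]),r.fun.round(2)); return r.x
q=fit([(.13,.066,.038),(.13,-.066,.038),(-.13,-.066,.008)],[(325,45),(498,193),(203,538)],[.6,.1,-.7])
# carton: x along stop dir = thickness 74, width 70
c=fit([(.037,.035,.138),(.037,-.035,.138),(-.037,-.035,.138),(-.037,.035,.138)],[(132,297),(222,380),(122,478),(38,397)],[.55,.2,-.7])
R=np.array([[np.cos(q[2]),np.sin(q[2])],[-np.sin(q[2]),np.cos(q[2])]])
print('carton in rest',R@(c[:2]-q[:2]))
for n,u,v,z in(('mug',528,374,.091),('handle',405,340,.05),('salt',128,68,.085)):
    p=px2w(d,*P(u,v),z); print(n,p,R@(p[:2]-q[:2]))
print(px2w(d,585*.64,333*.64,.072),'tin'); print('pink',px2w(d,307*.64,412*.64,.13)); print('navy small',px2w(d,187*.64,265*.64,.09))
E
```

```text
[ 0.60359498  0.16185354 -0.69509333] -39.82591403334117 [-0.23 -1.38  0.86 -0.03 -0.63  1.41]
[ 0.54155723  0.21526756 -0.74007597] -42.403229645488615 [-0.48 -2.13  1.63  0.6   1.16  2.39 -2.3  -0.9 ]
carton in rest [-0.08185401  0.00128912]
mug [0.55644943 0.01257788 0.091     ] [ 0.05939717 -0.1448375 ]
handle [0.57664166 0.07949312 0.05      ] [ 0.03204834 -0.08051475]
salt [0.7162892  0.22995046 0.085     ] [0.04293532 0.12447383]
[ 0.4900177  -0.24894673  0.072     ] tin
pink [0.36586455 0.16969825 0.13      ]
navy small [0.58005264 0.36398886 0.09      ]
```

```bash
python3 - <<'E'
import numpy as np
N=20;t=np.arange(N+1)/N
a=np.radians(-71.8+(31.8+71.8)*t); r=np.interp(t,[0,.3,.8,1],[.675,.53,.52,.54])
p=np.c_[r*np.cos(a),r*np.sin(a),np.interp(t,[0,.2,1],[.231,.27,.25])]
print(np.diff(p,axis=0).round(3).tolist())
E
```

```text
[[0.047, 0.044, 0.01], [0.041, 0.047, 0.01], [0.035, 0.049, 0.01], [0.029, 0.051, 0.01], [0.022, 0.052, -0.001], [0.016, 0.052, -0.001], [0.029, 0.038, -0.001], [0.025, 0.041, -0.001], [0.021, 0.043, -0.001], [0.017, 0.044, -0.001], [0.013, 0.046, -0.001], [0.009, 0.047, -0.001], [0.005, 0.047, -0.001], [0.001, 0.047, -0.001], [-0.004, 0.047, -0.001], [-0.008, 0.046, -0.001], [-0.006, 0.047, -0.001], [-0.011, 0.047, -0.001], [-0.015, 0.046, -0.001], [-0.019, 0.045, -0.001]]
```

Call:
send_rows:
  motion:
    - {"dp":[0.047,0.044,0.01],"rot":[0,0,0.106],"grip":0.03}
    - {"dp":[0.041,0.047,0.01],"rot":[0,0,0.106],"grip":0.03}
    - {"dp":[0.035,0.049,0.01],"rot":[0,0,0.106],"grip":0.03}
    - {"dp":[0.029,0.051,0.01],"rot":[0,0,0.106],"grip":0.03}
    - {"dp":[0.022,0.052,0],"rot":[0,0,0.106],"grip":0.03}
    - {"dp":[0.016,0.052,0],"rot":[0,0,0.106],"grip":0.03}
    - {"dp":[0.029,0.038,0],"rot":[0,0,0.106],"grip":0.03}
    - {"dp":[0.025,0.041,0],"rot":[0,0,0.106],"grip":0.03}
    - {"dp":[0.021,0.043,0],"rot":[0,0,0.106],"grip":0.03}
    - {"dp":[0.017,0.044,0],"rot":[0,0,0.106],"grip":0.03}
    - {"dp":[0.013,0.046,0],"rot":[0,0,0.106],"grip":0.03}
    - {"dp":[0.009,0.047,0],"rot":[0,0,0.106],"grip":0.03}
    - {"dp":[0.005,0.047,0],"rot":[0,0,0.106],"grip":0.03}
    - {"dp":[0.001,0.047,0],"rot":[0,0,0.106],"grip":0.03}
    - {"dp":[-0.004,0.047,0],"rot":[0,0,0.106],"grip":0.03}
    - {"dp":[-0.008,0.046,0],"rot":[0,0,0.106],"grip":0.03}
    - {"dp":[-0.006,0.047,0],"rot":[0,0,0.106],"grip":0.03}
    - {"dp":[-0.011,0.047,0],"rot":[0,0,0.106],"grip":0.03}
    - {"dp":[-0.015,0.046,0],"rot":[0,0,0.106],"grip":0.03}
    - {"dp":[-0.019,0.045,0],"rot":[0,0,0.106],"grip":0.03}

```text
clock: 2.6
tcp_pos: [0.4548, 0.3103, 0.2645]
orientation: [2.805, 1.401, -0.011]
contact_force: [0.8, 0.3, 0.6]
grip_width: 0.0298
```

```bash
cat >> h.py <<'E'
from scipy.spatial.transform import Rotation as Ro
Q=np.array([.6036,.1619,-.6951])
RR=np.array([[np.cos(Q[2]),np.sin(Q[2])],[-np.sin(Q[2]),np.cos(Q[2])]])
def rep():
    o=get_obs();p=o['tcp_pos'];M=Ro.from_rotvec(o['orientation']).as_matrix()
    print(o['clock'],p.round(4),'rest',(RR@(p[:2]-Q[:2])).round(4),'x ang',np.degrees(np.arctan2(M[1,0],M[0,0])).round(1),'z',M[:,2].round(3),o['contact_force'].round(1),o['grip_width'].round(3))
def tow(x,y): return (RR.T@np.array([x,y])+Q[:2]).round(4)
E
python3 -c "
from h import *
rep(); print(tow(-.175,.001))"
```

```text
Traceback (most recent call last):
  File "h.py", line 16, in rep
    print(o['clock'],p.round(4),'rest',(RR@(p[:2]-Q[:2])).round(4),'x ang',np.degrees(np.arctan2(M[1,0],M[0,0])).round(1),'z',M[:,2].round(3),o['contact_force'].round(1),o['grip_width'].round(3))
                                                                                                                                                                          ^^^^^^^^^^^^^^^^^^^^^
AttributeError: 'float' object has no attribute 'round'
```

```bash
sed -i "s/o\['grip_width'\].round(3)/o['grip_width']/" h.py
python3 -c "
from h import *
rep(); p=get_obs()['tcp_pos'][:2]; print(tow(-.17,.001)-p, tow(1,0)-tow(0,0))"
```

```text
2.6 [0.4548 0.3103 0.2645] rest [-0.2093  0.0186] x ang 53.1 z [-0.003 -0.009 -1.   ] [0.8 0.3 0.6] 0.029820513285601383
[ 0.01889274 -0.03876143] [ 0.768  -0.6405]
```

Call:
send_rows:
  motion:
    - {"dp":[0.009,-0.019,-0.02],"rot":[0,0,-0.025],"grip":0.03}
    - {"dp":[0.01,-0.02,-0.03],"rot":[0,0,-0.025],"grip":0.03}
    - {"dp":[0,0,-0.04],"rot":[0,0,0],"grip":0.03}
    - {"dp":[0,0,-0.04],"rot":[0,0,0],"grip":0.03}
    - {"dp":[0,0,-0.014],"rot":[0,0,0],"grip":0.03}
    - {"dp":[0,0,0],"rot":[0,0,0],"grip":0.03}

```text
clock: 3.35
tcp_pos: [0.4707, 0.2755, 0.117]
orientation: [2.835, 1.345, -0.011]
contact_force: [0.4, 0.9, -0.4]
grip_width: 0.0301
```

```bash
python3 -c "
from h import *
rep(); d=grab('top','t1.png'); cv2.imwrite('pics/t1c.png',cv2.resize(d['img'][100:250,120:295,::-1],None,fx=4,fy=4,interpolation=cv2.INTER_CUBIC))"
```

```text
3.35 [0.4707 0.2755 0.117 ] rest [-0.1748  0.0021] x ang 50.8 z [-0.004 -0.006 -1.   ] [ 0.4  0.9 -0.4] 0.03011193178957531
```

View pics/t1c.png

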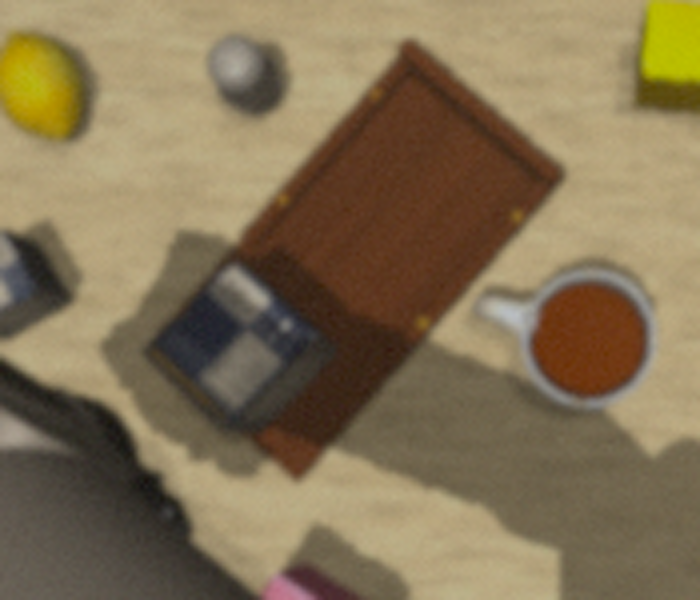

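The gripper stands behind the carton and hides the area below-left of it. The carton hasn't moved. Next I push gently until there is contact.

Call:
send_rows:
  motion:
    - {"dp":[0.012,-0.01,0.005],"rot":[0,0,0],"grip":0.03}
    - {"dp":[0.012,-0.01,0],"rot":[0,0,0],"grip":0.03}
    - {"dp":[0.006,-0.005,0],"rot":[0,0,0],"grip":0.03}
    - {"dp":[0.006,-0.005,0],"rot":[0,0,0],"grip":0.03}
    - {"dp":[0.006,-0.005,0],"rot":[0,0,0],"grip":0.03}

```text
clock: 4.03
tcp_pos: [0.5185, 0.2395, 0.1273]
orientation: [2.836, 1.343, 0.002]
contact_force: [-0.9, 1.0, 0.8]
grip_width: 0.0298
```

```bash
python3 -c "
from h import *
rep()"
```

```text
4.025 [0.5185 0.2395 0.1273] rest [-0.1151  0.0051] x ang 50.7 z [ 0.003 -0.003 -1.   ] [-0.9  1.   0.8] 0.02977964621029102
```

Call:
send_rows:
  motion:
    - {"dp":[0.004,-0.004,-0.003],"rot":[0,0,0],"grip":0.03}
    - {"dp":[0.004,-0.004,0],"rot":[0,0,0],"grip":0.03}
    - {"dp":[0,0,0],"rot":[0,0,0],"grip":0.03}

```text
clock: 4.4
tcp_pos: [0.5271, 0.2306, 0.1237]
orientation: [2.836, 1.343, 0.001]
contact_force: [-0.7, 0.1, -0.3]
grip_width: 0.0298
```

```bash
python3 -c "
from h import *
rep(); d=grab('scene','s1.png'); cv2.imwrite('pics/s1c.png',cv2.resize(d['img'][130:260,100:300,::-1],None,fx=4,fy=4,interpolation=cv2.INTER_CUBIC))"
```

```text
4.4 [0.5271 0.2306 0.1237] rest [-0.1027  0.0038] x ang 50.7 z [ 0.002 -0.003 -1.   ] [-0.7  0.1 -0.3] 0.02982930688519358
```

View pics/s1c.png

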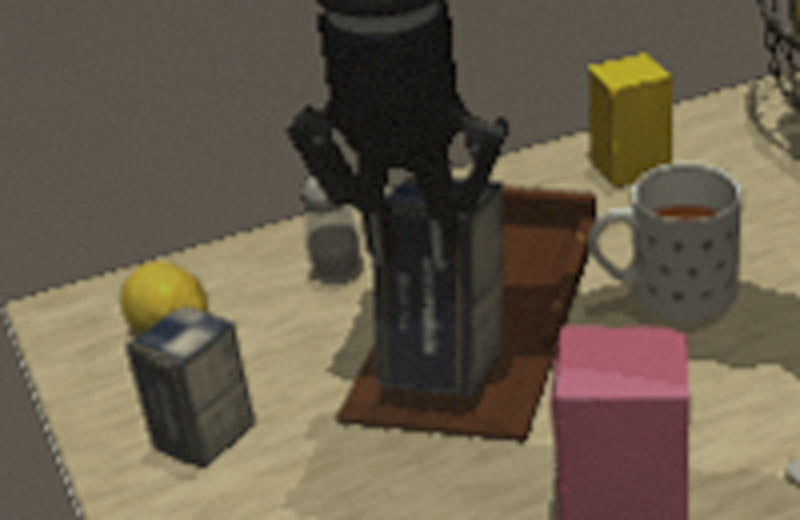

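The scene view shows the fingers touching the carton's upper back face near crop (430,230). The carton leans a little forward, so I'll keep pushing slowly.

Call:
send_rows:
  motion:
    - {"dp":[0.004,-0.003,0],"rot":[0,0,0],"grip":0.03}
    - {"dp":[0.004,-0.004,0],"rot":[0,0,0],"grip":0.03}
    - {"dp":[0.004,-0.004,-0.002],"rot":[0,0,0],"grip":0.03}
    - {"dp":[0.004,-0.004,0],"rot":[0,0,0],"grip":0.03}
    - {"dp":[0,0,0],"rot":[0,0,0],"grip":0.03}

```text
clock: 5.08
tcp_pos: [0.5439, 0.2148, 0.1215]
orientation: [2.835, 1.344, 0.001]
contact_force: [0.0, 0.5, 0.7]
grip_width: 0.03
```

```bash
python3 -c "
from h import *
rep(); d=grab('top','t2.png'); cv2.imwrite('pics/t2c.png',cv2.resize(d['img'][100:250,120:295,::-1],None,fx=4,fy=4,interpolation=cv2.INTER_CUBIC))"
```

```text
5.075 [0.5439 0.2148 0.1215] rest [-0.0797  0.0024] x ang 50.7 z [ 0.002 -0.003 -1.   ] [0.  0.5 0.7] 0.030030088552958863
```

View pics/t2c.png

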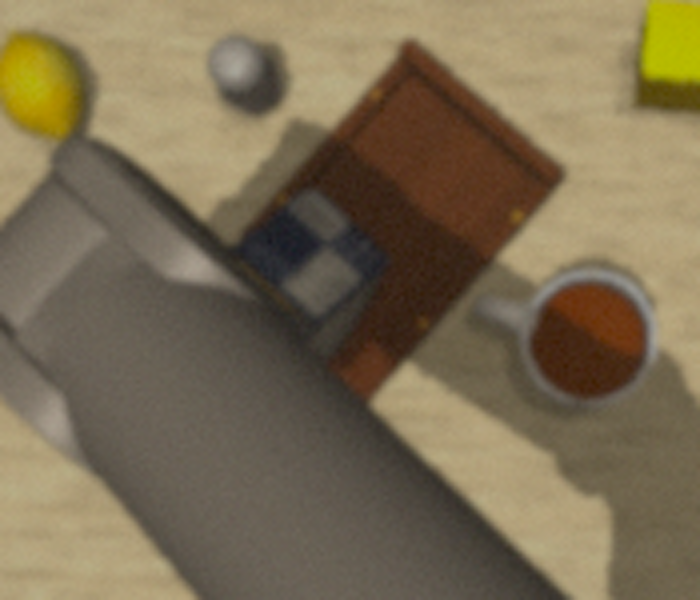

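The carton's top has moved forward: its front-left corner went from (232,262) to (313,190). That is about 28° of lean, close to the balance point, so I push a little more.

Call:
send_rows:
  motion:
    - {"dp":[0.004,-0.003,0],"rot":[0,0,0],"grip":0.03}
    - {"dp":[0.004,-0.003,0],"rot":[0,0,0],"grip":0.03}
    - {"dp":[0.004,-0.003,0],"rot":[0,0,0],"grip":0.03}
    - {"dp":[0,0,0],"rot":[0,0,0],"grip":0.03}
    - {"dp":[0,0,0],"rot":[0,0,0],"grip":0.03}
    - {"dp":[0,0,0],"rot":[0,0,0],"grip":0.03}

```text
clock: 5.88
tcp_pos: [0.5562, 0.2057, 0.1216]
orientation: [2.835, 1.346, 0.001]
contact_force: [0.4, 1.0, -0.8]
grip_width: 0.0298
```

```bash
python3 -c "
from h import *
rep(); d=grab('top','t3.png'); cv2.imwrite('pics/t3c.png',cv2.resize(d['img'][100:250,120:295,::-1],None,fx=4,fy=4,interpolation=cv2.INTER_CUBIC))"
```

```text
5.875 [0.5562 0.2057 0.1216] rest [-0.0644  0.0033] x ang 50.8 z [ 0.002 -0.003 -1.   ] [ 0.4  1.  -0.8] 0.029792427338086933
```

View pics/t3c.png

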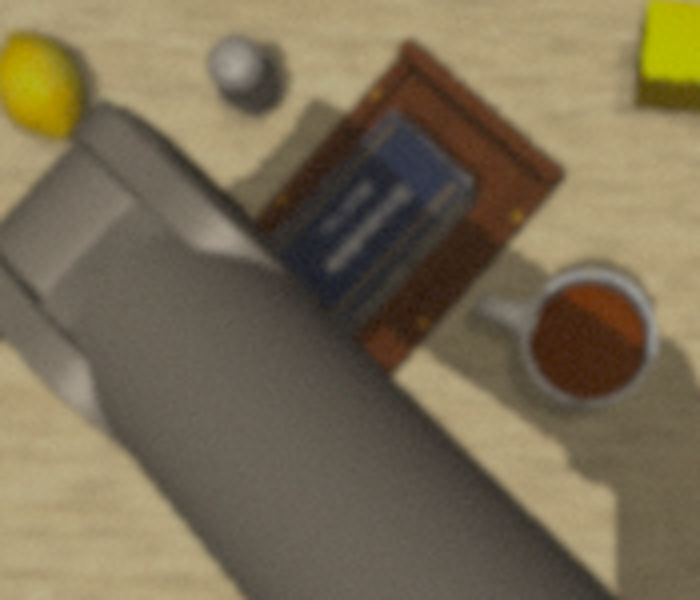

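The carton has fallen flat between the rails. Its front top corners are at about (395,112) and (472,180), with a gap to the stop.

```bash
python3 -c "
from h import *
d=load('t3.png')
for u,v in((395,112),(472,180)):
    p=px2w(d,120+(u+.5)/4-.5,100+(v+.5)/4-.5,.08); print(p,RR@(p[:2]-Q[:2]))
p=get_obs()['tcp_pos'][:2];print(tow(-.105,.0)-p)"
```

```text
[0.68812133 0.13247941 0.08      ] [0.08375429 0.03153801]
[0.6478118  0.08496367 0.08      ] [ 0.08322901 -0.03077032]
[-0.03322899  0.02337882]
```

Call:
send_rows:
  motion:
    - {"dp":[-0.016,0.012,0],"rot":[0,0,0],"grip":0.03}
    - {"dp":[-0.016,0.011,0],"rot":[0,0,0],"grip":0.03}
    - {"dp":[0,0,0],"rot":[0,0,0],"grip":0.03}
    - {"dp":[0,0,-0.04],"rot":[0,0,0],"grip":0.03}
    - {"dp":[0,0,-0.03],"rot":[0,0,0],"grip":0.03}
    - {"dp":[0,0,-0.01],"rot":[0,0,0],"grip":0.03}
    - {"dp":[0,0,0],"rot":[0,0,0],"grip":0.03}

```text
clock: 6.8
tcp_pos: [0.5215, 0.2325, 0.0414]
orientation: [2.832, 1.351, 0.006]
contact_force: [0.1, -0.2, 0.3]
grip_width: 0.0304
```

```bash
python3 -c "
from h import *
rep()"
```

```text
6.8 [0.5215 0.2325 0.0414] rest [-0.1083  0.0016] x ang 51.0 z [ 0.005 -0.002 -1.   ] [ 0.1 -0.2  0.3] 0.03035545332168135
```

Next I turn by -0.015 rad and advance to about -0.035, which is 12 mm short of home.

Call:
send_rows:
  motion:
    - {"dp":[0.012,-0.01,-0.004],"rot":[0,0,-0.015],"grip":0.03}
    - {"dp":[0.012,-0.01,0],"rot":[0,0,0],"grip":0.03}
    - {"dp":[0.008,-0.007,0],"rot":[0,0,0],"grip":0.03}
    - {"dp":[0.006,-0.005,0],"rot":[0,0,0],"grip":0.03}
    - {"dp":[0.006,-0.005,0],"rot":[0,0,0],"grip":0.03}
    - {"dp":[0.006,-0.005,0],"rot":[0,0,0],"grip":0.03}
    - {"dp":[0,0,0],"rot":[0,0,0],"grip":0.03}

```text
clock: 7.68
tcp_pos: [0.5776, 0.1872, 0.0402]
orientation: [2.844, 1.324, 0.014]
contact_force: [-0.0, -0.1, 0.7]
grip_width: 0.0299
```

```bash
python3 -c "
from h import *
rep()"
```

```text
7.675 [0.5776 0.1872 0.0402] rest [-0.0362  0.0028] x ang 49.9 z [ 0.01 -0.   -1.  ] [-0.  -0.1  0.7] 0.029913650659793442
```

Call:
send_rows:
  motion:
    - {"dp":[0.003,-0.003,0],"rot":[0,0,0],"grip":0.03}
    - {"dp":[0.003,-0.003,0],"rot":[0,0,0],"grip":0.03}
    - {"dp":[0.003,-0.003,0],"rot":[0,0,0],"grip":0.03}
    - {"dp":[0,0,0],"rot":[0,0,0],"grip":0.03}

```text
clock: 8.18
tcp_pos: [0.5865, 0.1787, 0.0402]
orientation: [2.843, 1.327, 0.013]
contact_force: [0.4, -0.8, 0.4]
grip_width: 0.0299
```

```bash
python3 -c "
from h import *
rep()
d=grab('top','t4.png'); cv2.imwrite('pics/t4c.png',cv2.resize(d['img'][100:230,170:295,::-1],None,fx=4.5,fy=4.5,interpolation=cv2.INTER_CUBIC))"
```

```text
8.175 [0.5865 0.1787 0.0402] rest [-0.0239  0.0019] x ang 50.0 z [ 0.009  0.    -1.   ] [ 0.4 -0.8  0.4] 0.02991771310448131
```

View pics/t4c.png

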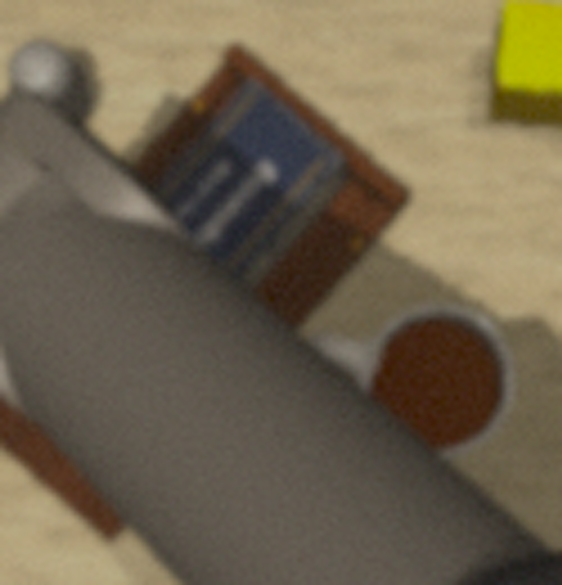

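The carton is almost at the stop, with its front corners at (252,80) and (345,160). There is no stop force yet, so I continue in 2 mm steps.

Call:
send_rows:
  motion:
    - {"dp":[0.002,-0.002,0],"rot":[0,0,0],"grip":0.03}
    - {"dp":[0.002,-0.001,0],"rot":[0,0,0],"grip":0.03}
    - {"dp":[0,0,0],"rot":[0,0,0],"grip":0.03}

```text
clock: 8.6
tcp_pos: [0.5879, 0.1778, 0.0401]
orientation: [2.845, 1.332, 0.009]
contact_force: [-0.1, 0.4, -0.1]
grip_width: 0.0301
```

```bash
python3 -c "
from h import *
rep()
d=load('t4.png')
for u,v in((252,80),(345,160)):
    p=px2w(d,170+(u+.5)/4.5-.5,100+(v+.5)/4.5-.5,.08); print(RR@(p[:2]-Q[:2]))"
```

```text
8.6 [0.5879 0.1778 0.0401] rest [-0.0222  0.0022] x ang 50.2 z [ 0.006  0.002 -1.   ] [-0.1  0.4 -0.1] 0.03006826821601894
[0.11403333 0.03484545]
[ 0.1142797  -0.03136673]
```

Call:
send_rows:
  motion:
    - {"dp":[0.004,-0.003,0],"rot":[0,0,0],"grip":0.03}
    - {"dp":[0.005,-0.004,0],"rot":[0,0,0],"grip":0.03}

```text
clock: 8.85
tcp_pos: [0.5881, 0.1783, 0.0399]
orientation: [-2.832, -1.334, 0.005]
contact_force: [-16.5, 11.1, 6.5]
grip_width: 0.03
```

```bash
python3 -c "
from h import *
rep()"
```

```text
8.85 [0.5881 0.1783 0.0399] rest [-0.0224  0.0027] x ang 50.5 z [-0.008  0.008 -1.   ] [-16.5  11.1   6.5] 0.02998905646909329
```

The force against the stop is about 20 N and the position has stopped changing, so the carton is home. I back off and go up.

Call:
send_rows:
  motion:
    - {"dp":[-0.004,0.003,0],"rot":[0,0,0],"grip":0.03}
    - {"dp":[-0.015,0.013,0],"rot":[0,0,0],"grip":0.03}
    - {"dp":[-0.03,0.025,0],"rot":[0,0,0],"grip":0.03}
    - {"dp":[-0.02,0.015,0.03],"rot":[0,0,0],"grip":0.03}
    - {"dp":[0,0,0.06],"rot":[0,0,0],"grip":0.03}
    - {"dp":[0,0,0.06],"rot":[0,0,0],"grip":0.03}
    - {"dp":[-0.02,0.02,0.03],"rot":[0,0,0],"grip":0.03}
    - {"dp":[-0.02,0.02,0],"rot":[0,0,0],"grip":0.03}
    - {"dp":[0,0,0],"rot":[0,0,0],"grip":0.03}
    - {"dp":[0,0,0],"rot":[0,0,0],"grip":0.03}

```text
clock: 10.1
tcp_pos: [0.4728, 0.2777, 0.2256]
orientation: [-2.837, -1.337, -0.002]
contact_force: [0.1, -0.9, -0.6]
grip_width: 0.0302
```

```bash
python3 -c "
from h import *
rep()
d=grab('top','t5.png'); cv2.imwrite('pics/t5c.png',cv2.resize(d['img'][100:230,170:295,::-1],None,fx=4.5,fy=4.5,interpolation=cv2.INTER_CUBIC))"
```

```text
10.1 [0.4728 0.2777 0.2256] rest [-0.1746  0.0052] x ang 50.5 z [-0.001  0.005 -1.   ] [ 0.1 -0.9 -0.6] 0.030242333700229766
```

View pics/t5c.png

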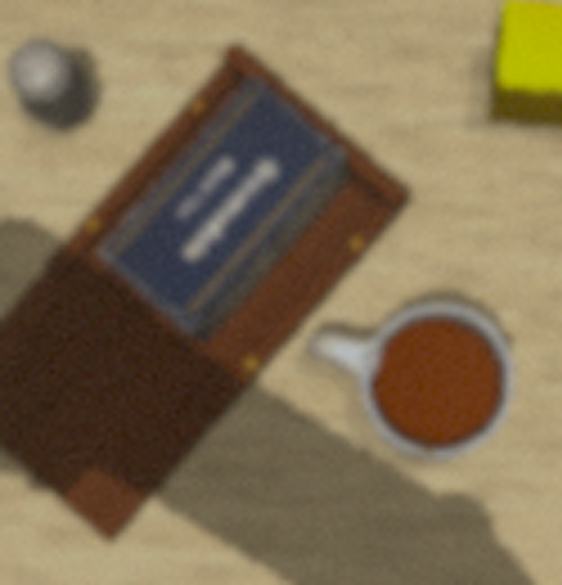

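The carton lies flat, square to the stop and touching it. Its rear corners are at about (100,250) and (190,335). The mug and salt are where they started, and the gripper is clear.

```bash
python3 -c "
from h import *
d=load('t5.png')
for u,v in((256,79),(347,158),(100,252),(190,335)):
    p=px2w(d,170+(u+.5)/4.5-.5,100+(v+.5)/4.5-.5,.08); print(RR@(p[:2]-Q[:2]))
hand_in()"
```

```text
[0.11585627 0.03358333]
[ 0.11580059 -0.03146368]
[-0.00936942  0.03479941]
[-0.01116193 -0.03097444]
the job is handed in; nothing more can be done
```

I tipped the carton over by pushing near its top. It fell flat between the rails with its front end about 34 mm short of the stop. I then pushed it along the rails until it pressed on the stop with about 20 N and moved no further. After that I backed the gripper off and handed the job in at about 10 s on the clock; handing in gave no verdict.

- **At the stop:** the last picture puts the front edge about 2 mm from the stop's face. That is within the camera's 2 mm calibration error.
- **Squareness and centring:** the carton is within about 1° of square and about 1.5 mm off the centre line. The corners were read by eye, and the carton measures 126 mm long in that picture against 130 mm given, so expect a few millimetres of error.
- **Other objects:** the mug and salt shaker show no visible change. I did not check the tin again at the end; its spot is well away from the rest.
- **Robot:** the gripper is clear, and the force reading is about 1 N or less.

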